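# Load a glued brake lever with dead weights and start the cure timer

### The job

Load the freshly glued brake lever for curing: lay the raw metal lever that lies by itself at the front lengthwise and centred on the narrow raised bar of the bonding stand, lay the wooden block lengthwise and centred on the lever, then pile all the blue weights squarely and centred on the block, one on another, in any order and all pointing along the bar. You cannot know the height of the bar or of the pile beforehand, so lower each piece until you feel it touch and only then let go: nothing may be dropped or pressed down hard, and the other things on the table stay where they are. When the whole pile stands, press the green button to start the timer.

Things in the scene. Friction and masses are not known exactly. Their poses are not given: they have to be found in the camera images.
- stand: fixed bonding stand: grey base plate 110 x 130 x 10 mm with a telescoping post that carries a narrow aluminium bar, 26 mm wide (x), 110 mm long (y), flat on top. Origin: centre of the base underside, on the table straight below the bar centre. The post is clamped, rigidly, at a height that differs from start to start and is not reported: bar top 65 to 110 mm above the table.
- lever: silver-white raw brake lever with a dark hole, lying by itself near the front of the table (the similar levers at the back are fixed clutter), 174 mm long (along y), 24 mm wide (along x; grasp it across there at its middle), 11 mm thick, 0.06 kg. Origin: centre of its underside, z up.
- block: wooden block with drilled holes in its top, 50 mm wide (x) x 120 mm long (y) x 38 mm high, 0.13 kg. Origin: centre of its underside, z up.
- timer: loose grey timer box 110 x 90 x 36 mm on four rubber feet, 1.2 kg, dark window towards its +x end. Origin: centre of its underside, z up.
- start_top (a point): centre of the top of the timer's green push button (28 mm across), level, 58 mm above the table; press straight down.
- start (a joint): travel of the green button in m: 0 released, 0.006 fully down. Springs back; about 5 N presses it fully; it has started the timer once past 0.004.
- weight_1: blue painted metal weight, a flat slab 50 mm wide (x) x 80 mm long (y); its thickness is not given: each weight has its own, between 14 and 24 mm; 0.25 to 0.5 kg. Origin: centre of its underside, z up. May be absent.
- weight_2: blue painted metal weight, a flat slab 50 mm wide (x) x 80 mm long (y); its thickness is not given: each weight has its own, between 14 and 24 mm; 0.25 to 0.5 kg. Origin: centre of its underside, z up. May be absent.
- weight_3: blue painted metal weight, a flat slab 50 mm wide (x) x 80 mm long (y); its thickness is not given: each weight has its own, between 14 and 24 mm; 0.25 to 0.5 kg. Origin: centre of its underside, z up. May be absent.
- weight_4: blue painted metal weight, a flat slab 50 mm wide (x) x 80 mm long (y); its thickness is not given: each weight has its own, between 14 and 24 mm; 0.25 to 0.5 kg. Origin: centre of its underside, z up. May be absent.
- glue: white squeeze bottle with a blue spout, 38 mm across, 130 mm tall, standing behind the stand; a bystander, leave it alone. Origin: centre of its underside.
- screwdriver: screwdriver with a yellow handle, 160 mm long, lying at the right edge; a bystander, leave it alone. Origin: centre of its underside.
Not all that is in view belongs to the job. What is shaped like the weight_4 but yellow is not meant.

How it is judged:
By the outcome, as a careful person would: the job done as asked, in the order asked, and still so for the second after the job is handed in, with the robot touching nothing.
Of weight_1, weight_2, weight_3, weight_4 only 2 to 4 are there at a start; the rules pass over those that are not, and their reading is None.
At some moment in a run one of timer may be knocked a few centimetres aside while the robot is not near it.
It also fails if it takes over 210 s, if anything falls off the work surface, if the arm or the gripper's body presses on something with over 40 N, if the wrist force passes 120 N, or if a joint passes its speed limit or range.

### The arm

A 6-joint arm with a two-finger parallel gripper is mounted at the origin on a cart in front of the work surface, level with it; the furniture and walls round the work are solid. World frame = base frame: x ahead of the robot, y to its left, z up, the work surface at z = 0. Lengths are in mm, angles in rad, forces in N, time in s.
With the tool pointing down it reaches from about 275 to 1000 mm from the base axis. Payload 8.4 kg.
Tool frame: the origin (TCP) lies where the fingers leave the gripper's body, on its centre line; the fingertips stand 73 mm ahead of it and the grasp point (between the pads) lies 54 mm ahead of it (grip_point_offset is the distance from the TCP to the grasp point, in mm); z points along the fingers, y is the direction in which the jaws open and shut (so a half turn about z gives the same grasp; the last joint's range is limited). The gripper opens to 85 mm and grips with 20 to 120 N. Pads are 22 mm wide; open, the fingers measure 114 mm over their backs; the gripper's body (76 mm by 85 mm) begins 54 mm behind the grasp point. The pads swing forward as they close: fully open they stand 13 mm farther back than shut.
Start: joints at [-1.192, 0.353, 1.633, -0, 1.155, -0.002], TCP at [232.288, -580.233, 303.881] pointing down, gripper open.
Joint ranges: [-2.63, 2.63], [-0.92, 2.1], [0.06, 2.66], [-1.3, 4.44], [0, 2.69], [-3.02, 3.02]. Speed limits (rad/s): [2.22, 2.22, 2.79, 3.14, 3.14, 3.14].

### API

Orientations are given as [roll, pitch, yaw] about the fixed x, y, z axes, in that order (R = Rz(yaw) Ry(pitch) Rx(roll)).
In Python, from rig import sense, grab_frame, sign_off, grip_point_offset gives the robot as it stands. The module is installed in compiled form; this text tells all that it offers.
- The arm moves only by the tool drive_tool, never from a script. Its argument "targets" is one flat list of numbers, 7 for each row, row after row: the shift along the tool's x, y, z in m, then the turn, a rotation vector about the tool's x, y, z in rad, then the opening, from 0 (shut) to 1 (fully open). In form: [tx, ty, tz, wx, wy, wz, grip, tx, ty, tz, wx, wy, wz, grip, ...]. A call has 1 to 12 rows; each row is the pose to reach, as a shift and turn from the pose commanded when the call began, along the tool's axes at that moment; what a row does not reach only later rows make up. A row lasts 1/12 s, in which the tool goes at most 41.7 mm and 7.16 degrees, less where a joint would pass 70% of its speed; a pose out of reach is approached as far as the arm can. A call with a gripper value outside its range is refused whole. The fingers move at their own pace and stop on an object; "force" is the grip in N (left out, the last holds). Time passes only in rows, so rows that repeat a pose let the fingers close. It gives the time, the measured TCP pose, the force and the opening at its end, in the units of the state.
- sense(): the state, without advancing time (a new reading comes with each control period).
- grab_frame(name): name is "side" or "top"; returns a dict with "color" (480x640x3 uint8, blue, green, red), "vertical_fov" (degrees; the focal length in pixels is half the picture's height over the tangent of half this angle, whatever the lens; pixels are square), "cx", "cy" (the principal point, pixels), "world_from_camera" (4x4, takes a point from camera to world coordinates). Camera axes: x right, y down, z forward; pixel columns grow to the right and rows downward; lengths in mm; the calibration is good to about 2 mm. A picture is of the moment at which its call begins. There is no depth.
- sign_off(): hands the job in, once; it reports no verdict.
The state is a dict: "clock": time; "qpos": joint angles; "qvel": joint speeds; "joint_efforts": joint torques, N m; "eef_pos": TCP position; "tcp_rot": TCP orientation; "contact_force": force on the tool from outside, world axes, zero at the start; "wrist_torque": the same for the moment, N m; "opening": opening from 0.0 (shut) to 1.0 (fully open).
Only numpy, scipy, OpenCV 4.12 (cv2) and the standard library are available. Lean on these libraries where they do the work, as an engineer would, in place of code of your own. Each camera call takes 0.05 s, during which the arm holds its last target. There are 200 camera calls.

## Working session

There is one attempt and no reset: what is moved stays moved. The work goes in short steps, Python scripts to look and compute and a tool call to move; the robot and the scene stay as the last step left them, time stands still between calls to the robot, and variables do not carry over. Pictures are saved under pics/ and viewed, about 12 in all and at most 16, crops included, and the job is handed in when it is done.

Besides the shell and the picture viewer there is one more tool, called after "Call:" by a JSON object that holds its "method" and its "body". drive_tool: Moves the arm, as the interface text tells. Its arguments: {"type":"object","properties":{"targets":{"type":"array"},"force":{"type":"number"}},"required":["targets"]}

```bash
mkdir -p pics
cat > h.py <<'E'
import numpy as np, cv2
from rig import sense, grab_frame, sign_off, grip_point_offset
def cam(n,save=None):
    f=grab_frame(n)
    if save: cv2.imwrite('pics/'+save,f['color'])
    return f
def ray(f,u,v):
    fl=240/np.tan(np.radians(f['vertical_fov'])/2); T=np.array(f['world_from_camera'])
    d=T[:3,:3]@np.array([(u-f['cx'])/fl,(v-f['cy'])/fl,1]); return T[:3,3],d
def onz(f,u,v,z):
    o,d=ray(f,u,v); return o+d*(z-o[2])/d[2]
def proj(f,p):
    fl=240/np.tan(np.radians(f['vertical_fov'])/2); T=np.array(f['world_from_camera'])
    c=T[:3,:3].T@(np.array(p)-T[:3,3]); return f['cx']+fl*c[0]/c[2], f['cy']+fl*c[1]/c[2]
E
python3 - <<'E'
from h import *
np.set_printoptions(precision=3,suppress=True)
for n in('top','side'):
    f=cam(n,n+'0.png'); print(n,f['vertical_fov'],f['cx'],f['cy'],'\n',np.array(f['world_from_camera']))
s=sense();print(s, grip_point_offset)
E
```

```text
top 48.313798105750074 321.9143089169186 251.16919225582 
 [[  -0.045   -0.979    0.199  377.846]
 [  -0.999    0.043   -0.015  -12.247]
 [   0.006   -0.2     -0.98  1086.933]
 [   0.       0.       0.       1.   ]]
side 48.2870348485126 316.00069656453735 240.95984125542176 
 [[    0.981    -0.07      0.18    397.133]
 [   -0.193    -0.335     0.922 -1012.154]
 [   -0.005    -0.94     -0.342   441.899]
 [    0.        0.        0.        1.   ]]
{'clock': 0.1, 'qpos': array([-1.192,  0.354,  1.634, -0.   ,  1.155, -0.002]), 'qvel': array([ 0.001, -0.002, -0.002,  0.001, -0.001, -0.002]), 'joint_efforts': array([ -0.002, -60.636, -34.282,  -0.   ,   0.004,   0.   ]), 'eef_pos': array([ 232.169, -579.922,  303.243]), 'tcp_rot': array([-3.14 , -0.   ,  0.381]), 'contact_force': array([-0.14 , -0.737,  0.258]), 'wrist_torque': array([-0.024,  0.015, -0.02 ]), 'opening': 1.0026200680413262} 53.900000000000006
```

View pics/top0.png

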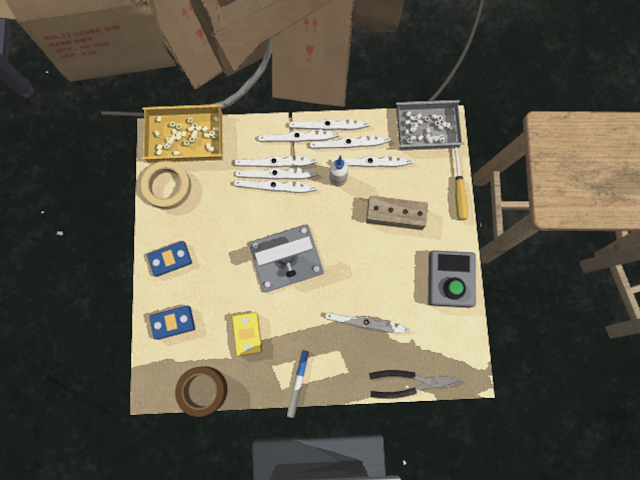

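View pics/side0.png

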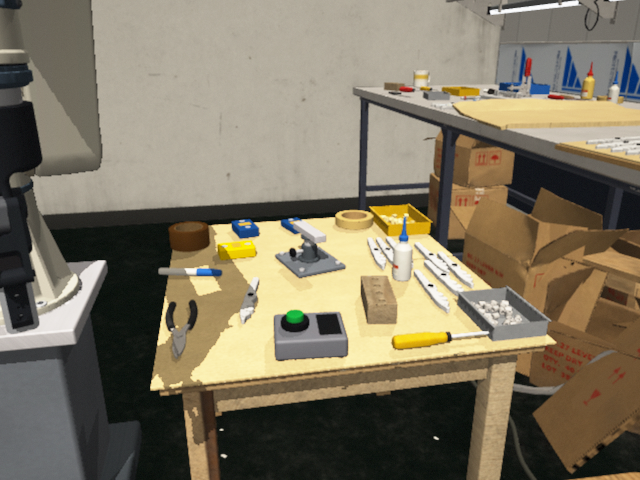

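The top view shows the stand at (287,255) and the lever at (367,323). The block is at (397,212), the timer at (452,278) with its button at (454,288). There are two blue weights, at (170,258) and (171,322), and the yellow decoy is at (246,333). The side view agrees. Next I measure with masks.

Run:
```python
from h import *
np.set_printoptions(precision=1,suppress=True)
t=cam('top');s=cam('side')
def comp(f,lo,hi,roi):
    hsv=cv2.cvtColor(f['color'],cv2.COLOR_BGR2HSV); m=cv2.inRange(hsv,lo,hi)
    x0,y0,x1,y1=roi; k=np.zeros_like(m);k[y0:y1,x0:x1]=m[y0:y1,x0:x1]
    k=cv2.morphologyEx(k,cv2.MORPH_CLOSE,np.ones((3,3)))
    c,_=cv2.findContours(k,cv2.RETR_EXTERNAL,cv2.CHAIN_APPROX_NONE)
    c=max(c,key=cv2.contourArea); return c
V={}
for nm,f,lo,hi,roi,z in [('w1',t,(100,100,40),(125,255,255),(140,235,200,285),18),('w2',t,(100,100,40),(125,255,255),(140,295,205,350),18),
  ('lever',t,(0,0,120),(180,50,255),(315,305,415,340),11),('bar',t,(0,0,205),(180,40,255),(250,225,325,270),90),('block',t,(0,40,40),(25,140,165),(360,190,432,235),38),
  ('button',t,(45,100,60),(80,255,255),(435,270,475,305),58),('timer',t,(100,0,60),(180,60,140),(420,245,480,310),36)]:
    c=comp(f,lo,hi,roi); P=np.array([onz(f,u,v,z)[:2] for u,v in c[:,0].astype(float)],np.float32)
    r=cv2.minAreaRect(P); print(nm,np.array(r[0]),np.array(r[1]),r[2], cv2.boundingRect(c),cv2.contourArea(c))
a=cv2.resize(t['color'][180:345,235:435],None,fx=4,fy=3.6,interpolation=cv2.INTER_CUBIC);cv2.imwrite('pics/c1.png',a[:600])
b=cv2.resize(s['color'][210:330,230:410],None,fx=4.4,fy=4.4,interpolation=cv2.INTER_CUBIC);cv2.imwrite('pics/c2.png',b)
```

```text
w1 [594.4 282.3] [49.6 78.8] 18.264896392822266 (148, 242, 44, 34) 872.5
w2 [465.3 275.3] [49.2 81.5] 12.229698181152344 (150, 306, 45, 33) 964.5
lever [ 447.  -113.8] [174.   25.4] 80.53489685058594 (325, 312, 87, 21) 663.0
bar [585.3  45.5] [ 22.8 106. ] 15.46205997467041 (256, 237, 56, 28) 594.5
block [ 665.4 -175.6] [138.3  59.2] 80.3089828491211 (360, 196, 68, 34) 1723.0
button [ 504.7 -283.6] [28.2 26.8] 40.90454864501953 (448, 280, 16, 15) 157.0
timer [ 525.3 -282.9] [ 90.2 108.6] 84.39409637451172 (429, 251, 46, 56) 2334.5
```

View pics/c1.png

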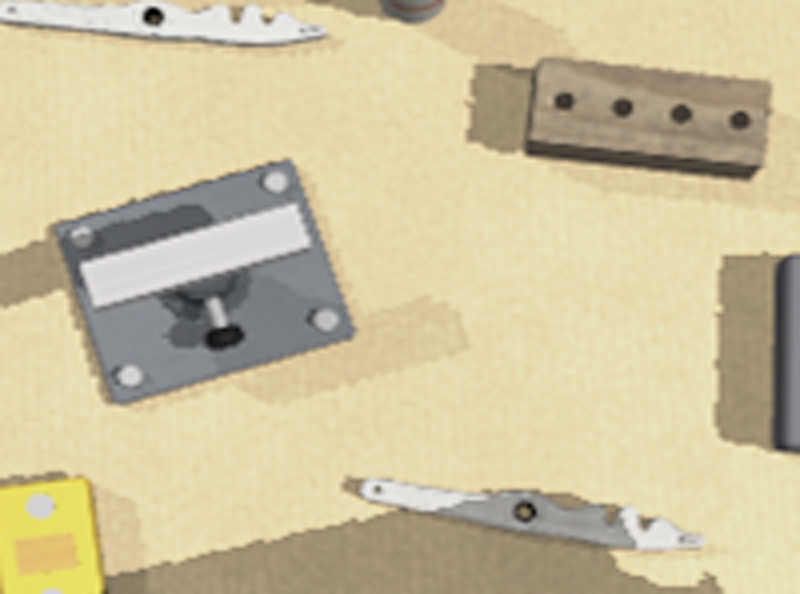

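View pics/c2.png

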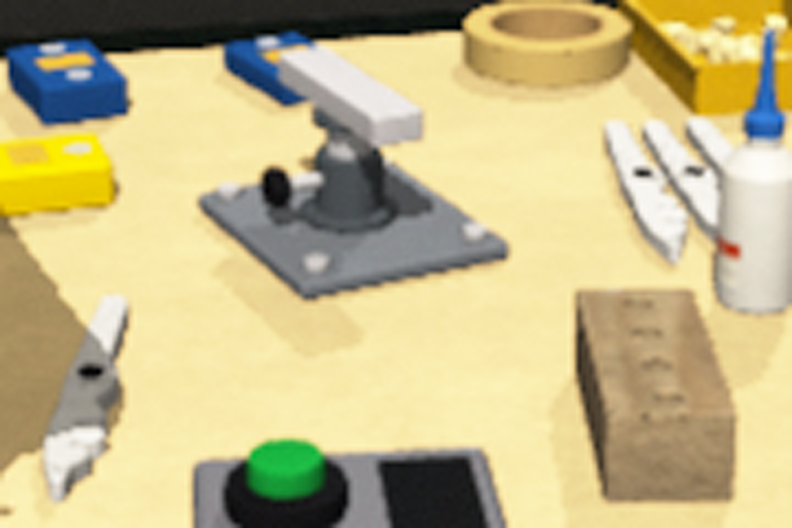

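The crops show clean corners. Converting crop pixels: base-plate corners at about (249,243), (308,224), (324,273), (264,292); bar-top corners at about (255,254), (309,237), (313,248), (259,265); and the block's top face.

Run:
```python
from h import *
np.set_printoptions(precision=1,suppress=True)
t=cam('top');s=cam('side')
T=lambda p:[(235+x/4,180+y/3.6) for x,y in p]; S=lambda p:[(230+x/4.4,210+y/4.4) for x,y in p]
def rect(f,px,z):
    P=np.array([onz(f,u,v,z)[:2] for u,v in px]); r=cv2.minAreaRect(P.astype(np.float32)); return P.mean(0),np.array(r[1]),r[2]
print('base',rect(t,T([(55,228),(292,160),(356,335),(115,404)]),10))
print('base side',rect(s,S([(198,198),(390,130),(508,245),(308,290)]),10))
bt=T([(80,265),(297,205),(312,245),(95,307)])
for z in(60,70,80,90,100,110): print('bar',z,rect(t,bt,z))
# triangulate far/near bar corners: c2 order (-y,-x),(-y,+x)
bs=S([(278,68),(372,137),(424,117),(312,47)]); bt2=[bt[3],bt[2],bt[1],bt[0]]
for a,b in zip(bt2,bs):
    o1,d1=ray(t,*a);o2,d2=ray(s,*b);A=np.c_[d1,-d2];k=np.linalg.lstsq(A,o2-o1,rcond=None)[0];p,q=o1+k[0]*d1,o2+k[1]*d2;print('tri',(p+q)/2,np.linalg.norm(p-q))
print('block',rect(t,T([(540,60),(770,82),(755,165),(528,148)]),38))
print('block side',rect(s,S([(577,291),(694,291),(733,413),(600,418)]),38))
b=T([(770,82)])[0]
# edges of top: compare with block bottom -x edge
print('weights tri')
m=cv2.resize(t['color'][235:350,140:205],None,fx=5,fy=5,interpolation=cv2.INTER_CUBIC)
n=cv2.resize(s['color'][212:262,220:310],None,fx=5,fy=5,interpolation=cv2.INTER_CUBIC)
o=np.zeros((600,800,3),np.uint8);o[:575,:325]=m;o[:250,340:790]=n;cv2.imwrite('pics/c3.png',o)
```

```text
base (array([585.6,  45. ]), array([107.3, 128.2]), 15.381762504577637)
base side (array([589.6,  47.2]), array([130.7, 172.9]), 15.806839942932129)
bar 60 (array([590.2,  46. ]), array([ 24.4, 111.3]), 15.457742691040039)
bar 70 (array([588.2,  45.4]), array([ 24.2, 110.2]), 15.457738876342773)
bar 80 (array([586.1,  44.9]), array([ 24. , 109.1]), 15.457736015319824)
bar 90 (array([584. ,  44.3]), array([ 23.7, 108. ]), 15.457731246948242)
bar 100 (array([582. ,  43.7]), array([ 23.5, 106.9]), 15.457759857177734)
bar 110 (array([579.9,  43.2]), array([ 23.3, 105.8]), 15.457722663879395)
tri [562.  95.  71.] 0.05542774859095264
tri [590.3 -10.7  70.1] 2.0243494949037664
tri [613.9  -4.6  75.5] 2.566554136040927
tri [581.9 100.9  79.2] 3.1365883502297156
block (array([ 666.4, -184.6]), array([119.2,  52. ]), 81.17933654785156)
block side (array([ 667.5, -191.6]), array([118.4,  50.6]), 78.52571868896484)
weights tri
```

View pics/c3.png

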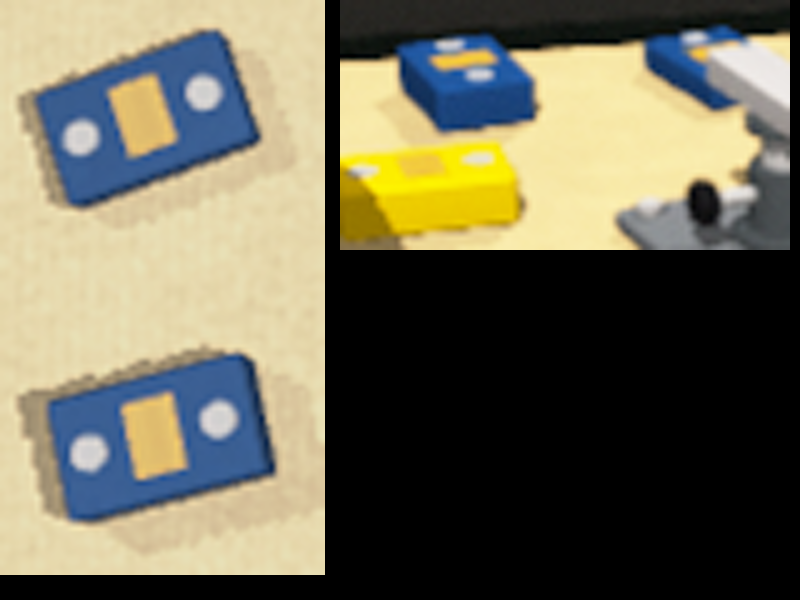

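I see two blue weights; w2 is thicker (about 22 mm) than w1 (about 16 mm), and their tops are centred at image (168.5,258) and (171,322). The stand is at about (586,45) with yaw 15.5° and the bar top at about 75 mm.

```bash
cat > mv.py <<'E'
import sys; from h import *
# usage: mv.py x y z objyaw_deg : shift in tool axes (m) and wz (rad), from the current pose
def rel(x,y,z,th):
    s=sense(); p=np.array(s['eef_pos']); yaw=s['tcp_rot'][2]; d=np.array([x,y,z])-p
    c,n=np.cos(yaw),np.sin(yaw)
    dy=(np.radians(th+90)-yaw+np.pi)%(2*np.pi)-np.pi
    print('now',np.round(p,1),round(np.degrees(yaw)-90,2),'F',np.round(s['contact_force'],1),'open',round(float(s['opening']),3),'t',round(s['clock'],1))
    print('target',(x,y,z,th),'shift %.4f %.4f %.4f wz %.4f'%((c*d[0]+n*d[1])/1e3,(n*d[0]-c*d[1])/1e3,-d[2]/1e3,-dy))
a=[float(v) for v in sys.argv[1:]]
for i in range(0,len(a),4): rel(*a[i:i+4])
E
python3 mv.py 447 -113.8 130 -9.5
python3 - <<'E'
from h import *
t=cam('top')
for p in[(168.5,257.9),(170.8,322.3)]: print([np.round(onz(t,*p,z)[:2],1) for z in(14,18,24)])
for a,b in [((81,137),(204,92)),((89,453),(219,420))]:
    A,B=[onz(t,140+q[0]/5,235+q[1]/5,18) for q in(a,b)]; d=A-B; print('yaw',np.degrees(np.arctan2(d[1],d[0]))-90)
E
```

```text
now [ 232.2 -580.1  303.6] -68.18 F [-0.2  0.9 -0.8] open 1.005 t 0.3
target (447.0, -113.8, 130.0, -9.5) shift 0.3727 -0.3531 0.1736 wz -1.0242
[array([595.6, 284.2]), array([594.8, 283.1]), array([593.6, 281.5])]
[array([464.9, 278.1]), array([464.5, 277.1]), array([464.1, 275.4])]
yaw 18.32511382760113
yaw 11.798868100089308
```

Call:
{"method": "drive_tool", "body": {"targets": [0.373, -0.353, 0.05, 0, 0, -1.024, 0.6, 0.373, -0.353, 0.05, 0, 0, -1.024, 0.6, 0.373, -0.353, 0.05, 0, 0, -1.024, 0.6, 0.373, -0.353, 0.05, 0, 0, -1.024, 0.6, 0.373, -0.353, 0.05, 0, 0, -1.024, 0.6, 0.373, -0.353, 0.05, 0, 0, -1.024, 0.6, 0.373, -0.353, 0.05, 0, 0, -1.024, 0.6, 0.373, -0.353, 0.05, 0, 0, -1.024, 0.6, 0.373, -0.353, 0.05, 0, 0, -1.024, 0.6, 0.373, -0.353, 0.05, 0, 0, -1.024, 0.6, 0.373, -0.353, 0.05, 0, 0, -1.024, 0.6, 0.373, -0.353, 0.05, 0, 0, -1.024, 0.6], "force": 50}}

```text
clock: 1.35
eef_pos: [441.2, -126.4, 255.6]
tcp_rot: [3.141, 0.0, 1.405]
contact_force: [0.5, 0.1, -0.5]
opening: 0.596
```

```bash
python3 mv.py 447 -113.8 110 -9.5
```

```text
now [ 441.2 -126.4  255.6] -9.52 F [ 0.5  0.1 -0.5] open 0.596 t 1.4
target (447.0, -113.8, 110.0, -9.5) shift 0.0134 0.0036 0.1456 wz -0.0003
```

Call:
{"method": "drive_tool", "body": {"targets": [0.013, 0.0035, 0.14, 0, 0, 0, 0.6, 0.013, 0.0035, 0.14, 0, 0, 0, 0.6, 0.013, 0.0035, 0.14, 0, 0, 0, 0.6, 0.013, 0.0035, 0.14, 0, 0, 0, 0.6, 0.013, 0.0035, 0.14, 0, 0, 0, 0.6, 0.013, 0.0035, 0.14, 0, 0, 0, 0.6]}}

```text
clock: 1.85
eef_pos: [446.0, -115.9, 115.1]
tcp_rot: [-3.14, -0.0, 1.405]
contact_force: [0.6, 0.0, -0.0]
opening: 0.597
```

```bash
python3 mv.py 447 -113.8 77 -9.5; python3 -c "
from h import *
f=cam('side');cv2.imwrite('pics/g1.png',cv2.resize(f['color'][180:400,130:400],None,fx=2.5,fy=2.5))"
```

```text
now [ 446.  -115.9  115.1] -9.49 F [ 0.6  0.  -0. ] open 0.597 t 1.9
target (447.0, -113.8, 77.0, -9.5) shift 0.0023 0.0006 0.0381 wz 0.0002
```

View pics/g1.png

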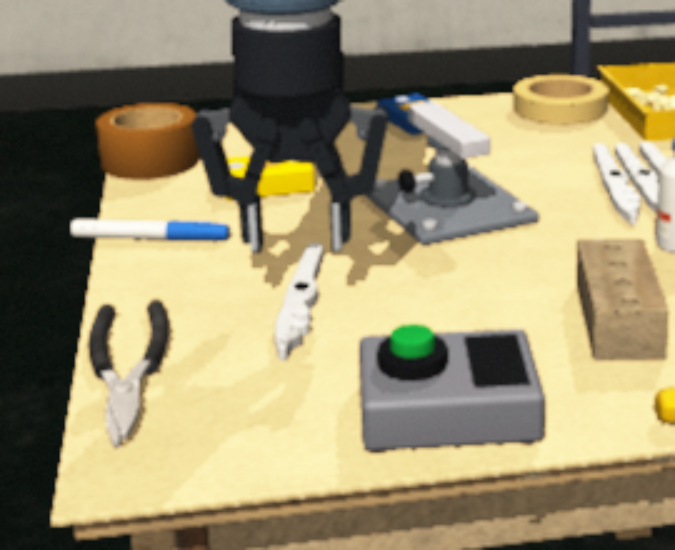

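The gripper is straddling the lever at about (300,290) in the crop, with its fingers clear on both sides.

Call:
{"method": "drive_tool", "body": {"targets": [0.001, 0.0, 0.03, 0, 0, 0, 0.6, 0.001, 0.0, 0.03, 0, 0, 0, 0.6, 0.001, 0.0, 0.03, 0, 0, 0, 0.6, 0.001, 0.0, 0.03, 0, 0, 0, 0.6]}}

```text
clock: 2.23
eef_pos: [447.1, -115.5, 87.0]
tcp_rot: [3.14, 0.0, 1.404]
contact_force: [0.3, -0.8, 0.2]
opening: 0.6
```

```bash
python3 mv.py 447 -113.8 76 -9.5
```

```text
now [ 447.1 -115.5   87. ] -9.53 F [ 0.3 -0.8  0.2] open 0.6 t 2.2
target (447.0, -113.8, 76.0, -9.5) shift 0.0016 -0.0004 0.0110 wz -0.0005
```

Call:
{"method": "drive_tool", "body": {"targets": [0.0015, 0.0, 0.0105, 0, 0, 0, 0.6, 0.0015, 0.0, 0.0105, 0, 0, 0, 0.6, 0.0015, 0.0, 0.0105, 0, 0, 0, 0.2, 0.0015, 0.0, 0.0105, 0, 0, 0, 0.2, 0.0015, 0.0, 0.0105, 0, 0, 0, 0.1, 0.0015, 0.0, 0.0105, 0, 0, 0, 0.1, 0.0015, 0.0, 0.0105, 0, 0, 0, 0.1, 0.0015, 0.0, 0.0105, 0, 0, 0, 0.1]}}

```text
clock: 2.9
eef_pos: [447.0, -113.7, 75.4]
tcp_rot: [3.141, 0.0, 1.405]
contact_force: [-1.6, 0.1, 5.7]
opening: 0.231
```

```bash
python3 mv.py 586.5 45 170 15.5
```

```text
now [ 447.  -113.7   75.4] -9.52 F [-1.6  0.1  5.7] open 0.231 t 2.9
target (586.5, 45.0, 170.0, 15.5) shift 0.1796 0.1113 -0.0946 wz -0.4367
```

Call:
{"method": "drive_tool", "body": {"targets": [0, 0, 0, 0, 0, 0, 0.4, 0, 0, 0, 0, 0, 0, 0.4, 0, 0, -0.002, 0, 0, 0, 0.4, 0, 0, -0.002, 0, 0, 0, 0.4, 0, 0, -0.002, 0, 0, 0, 0.1, 0, 0, -0.002, 0, 0, 0, 0.1, 0, 0, -0.002, 0, 0, 0, 0.1, 0, 0, -0.002, 0, 0, 0, 0.1, 0, 0, -0.002, 0, 0, 0, 0.1]}}

```text
clock: 3.65
eef_pos: [447.0, -113.7, 77.3]
tcp_rot: [3.141, -0.0, 1.405]
contact_force: [-0.6, 0.2, 6.9]
opening: 0.225
```

Call:
{"method": "drive_tool", "body": {"targets": [0, 0, -0.1, 0, 0, 0, 0.1, 0, 0, -0.1, 0, 0, 0, 0.1, 0, 0, -0.1, 0, 0, 0, 0.1, 0, 0, -0.1, 0, 0, 0, 0.1, 0, 0, -0.1, 0, 0, 0, 0.1]}}

```text
clock: 4.07
eef_pos: [447.1, -113.7, 177.6]
tcp_rot: [3.139, 0.0, 1.405]
contact_force: [-0.8, 0.5, -1.2]
opening: 0.223
```

```bash
python3 mv.py 586.5 45 170 15.5;python3 -c "
from h import *
f=cam('side');cv2.imwrite('pics/g2.png',cv2.resize(f['color'][150:350,170:410],None,fx=2.8,fy=2.8))"
```

```text
now [ 447.1 -113.7  177.6] -9.51 F [-0.8  0.5 -1.2] open 0.223 t 4.1
target (586.5, 45.0, 170.0, 15.5) shift 0.1796 0.1112 0.0076 wz -0.4365
```

View pics/g2.png

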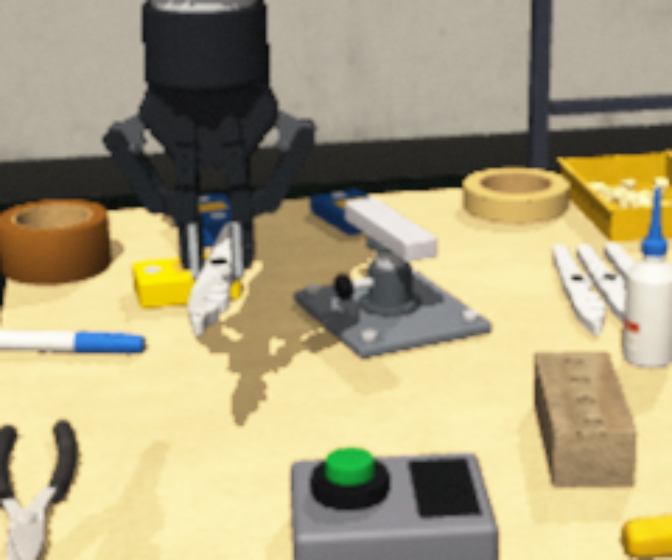

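The lever is held level at crop (215,280).

Call:
{"method": "drive_tool", "body": {"targets": [0, 0, -0.02, 0, 0, 0, 0.1, 0.18, 0.111, -0.02, 0, 0, -0.4365, 0.1, 0.18, 0.111, -0.02, 0, 0, -0.4365, 0.1, 0.18, 0.111, -0.02, 0, 0, -0.4365, 0.1, 0.18, 0.111, -0.02, 0, 0, -0.4365, 0.1, 0.18, 0.111, -0.02, 0, 0, -0.4365, 0.1, 0.18, 0.111, -0.02, 0, 0, -0.4365, 0.1, 0.18, 0.111, -0.02, 0, 0, -0.4365, 0.1, 0.18, 0.111, -0.02, 0, 0, -0.4365, 0.1]}}

```text
clock: 4.87
eef_pos: [584.5, 45.6, 194.7]
tcp_rot: [-3.137, -0.001, 1.842]
contact_force: [-1.0, -0.2, -1.4]
opening: 0.222
```

```bash
python3 mv.py 586.5 45 165 15.5
```

```text
now [584.5  45.6 194.7] 15.55 F [-1.  -0.2 -1.4] open 0.222 t 4.9
target (586.5, 45.0, 165.0, 15.5) shift -0.0011 0.0017 0.0297 wz 0.0009
```

Call:
{"method": "drive_tool", "body": {"targets": [0, 0, 0.015, 0, 0, 0, 0.1, 0, 0, 0.03, 0, 0, 0, 0.1, 0, 0, 0.03, 0, 0, 0, 0.1, 0, 0, 0.03, 0, 0, 0, 0.1]}}

```text
clock: 5.2
eef_pos: [584.3, 44.4, 165.8]
tcp_rot: [-3.138, -0.001, 1.84]
contact_force: [0.4, 0.4, -0.1]
opening: 0.22
```

```bash
python3 mv.py 586.5 45 162 15.5;python3 - <<'E'
from h import *
np.set_printoptions(precision=1,suppress=True)
f=cam('side');cv2.imwrite('pics/g3.png',cv2.resize(f['color'][190:300,260:380],None,fx=5,fy=5,interpolation=cv2.INTER_CUBIC))
E
```

```text
now [584.3  44.4 165.8] 15.42 F [ 0.4  0.4 -0.1] open 0.22 t 5.2
target (586.5, 45.0, 162.0, 15.5) shift -0.0000 0.0023 0.0038 wz -0.0014
```

View pics/g3.png

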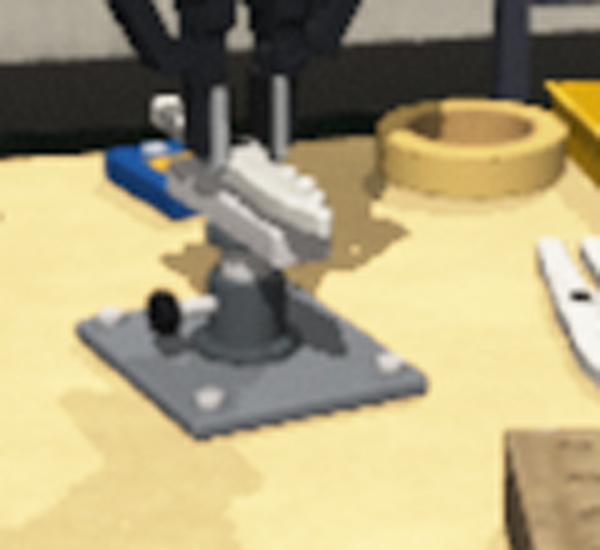

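The lever hovers about 10 mm above the bar and is aligned with it. Now I lower step by step.

Call:
{"method": "drive_tool", "body": {"targets": [0, 0.002, 0.002, 0, 0, 0, 0.1, 0, 0.002, 0.004, 0, 0, 0, 0.1, 0, 0.002, 0.005, 0, 0, 0, 0.1, 0, 0.002, 0.005, 0, 0, 0, 0.1]}}

```text
clock: 5.58
eef_pos: [587.9, 46.0, 162.1]
tcp_rot: [3.141, 0.0, 1.841]
contact_force: [0.2, 0.9, -0.5]
opening: 0.222
```

Call:
{"method": "drive_tool", "body": {"targets": [0, 0, 0.001, 0, 0, 0, 0.1, 0, 0, 0.0015, 0, 0, 0, 0.1, 0, 0, 0.0015, 0, 0, 0, 0.1]}}

```text
clock: 5.83
eef_pos: [587.8, 46.1, 160.4]
tcp_rot: [-3.141, -0.0, 1.841]
contact_force: [-0.1, -0.4, -0.3]
opening: 0.228
```

Call:
{"method": "drive_tool", "body": {"targets": [-0.0005, -0.0015, 0.001, 0, 0, 0, 0.1, -0.0005, -0.0015, 0.002, 0, 0, 0, 0.1, -0.0005, -0.0015, 0.002, 0, 0, 0, 0.1]}}

```text
clock: 6.08
eef_pos: [586.4, 45.2, 158.3]
tcp_rot: [-3.141, -0.0, 1.841]
contact_force: [-0.9, 0.1, -0.2]
opening: 0.224
```

Call:
{"method": "drive_tool", "body": {"targets": [0, 0, 0.001, 0, 0, 0, 0.1, 0, 0, 0.0015, 0, 0, 0, 0.1, 0, 0, 0.0015, 0, 0, 0, 0.1]}}

```text
clock: 6.33
eef_pos: [586.5, 45.2, 158.1]
tcp_rot: [-3.141, 0.0, 1.841]
contact_force: [-5.9, -0.4, 13.0]
opening: 0.225
```

Touch at z≈158, so the bar top is at about 81 mm. I ease off and release.

Call:
{"method": "drive_tool", "body": {"targets": [0, 0, -0.0008, 0, 0, 0, 0.1, 0, 0, -0.0008, 0, 0, 0, 0.1]}}

```text
clock: 6.5
eef_pos: [586.7, 45.2, 158.1]
tcp_rot: [3.141, 0.0, 1.841]
contact_force: [-1.0, -0.5, 6.6]
opening: 0.226
```

Call:
{"method": "drive_tool", "body": {"targets": [0, 0, 0, 0, 0, 0, 0.3, 0, 0, 0, 0, 0, 0, 0.45, 0, 0, 0, 0, 0, 0, 0.6, 0, 0, 0, 0, 0, 0, 0.6, 0, 0, -0.02, 0, 0, 0, 0.6, 0, 0, -0.1, 0, 0, 0, 0.6, 0, 0, -0.1, 0, 0, 0, 0.6, 0, 0, -0.1, 0, 0, 0, 0.9, 0, 0, -0.1, 0, 0, 0, 0.9, 0, 0, -0.1, 0, 0, 0, 0.9]}}

```text
clock: 7.33
eef_pos: [586.3, 45.2, 257.5]
tcp_rot: [3.142, -0.0, 1.841]
contact_force: [0.1, -0.9, -0.2]
opening: 0.898
```

```bash
python3 mv.py 666.5 -184.6 258 -9; python3 mv.py 666.5 -184.6 110 -9
```

```text
now [586.3  45.2 257.5] 15.5 F [ 0.1 -0.9 -0.2] open 0.898 t 7.3
target (666.5, -184.6, 258.0, -9.0) shift -0.2429 0.0159 -0.0005 wz 0.4276
now [586.3  45.2 257.5] 15.5 F [ 0.1 -0.9 -0.2] open 0.898 t 7.3
target (666.5, -184.6, 110.0, -9.0) shift -0.2429 0.0159 0.1475 wz 0.4276
```

Call:
{"method": "drive_tool", "body": {"targets": [-0.243, 0.015, 0, 0, 0, 0.4365, 0.95, -0.243, 0.015, 0, 0, 0, 0.4365, 0.95, -0.243, 0.015, 0, 0, 0, 0.4365, 0.95, -0.243, 0.015, 0, 0, 0, 0.4365, 0.95, -0.243, 0.015, 0, 0, 0, 0.4365, 0.95, -0.243, 0.015, 0, 0, 0, 0.4365, 0.95, -0.243, 0.015, 0.06, 0, 0, 0.4365, 0.95, -0.243, 0.015, 0.06, 0, 0, 0.4365, 0.95, -0.243, 0.015, 0.06, 0, 0, 0.4365, 0.95, -0.243, 0.015, 0.06, 0, 0, 0.4365, 0.95]}}

```text
clock: 8.17
eef_pos: [664.6, -184.6, 195.1]
tcp_rot: [-3.136, -0.001, 1.405]
contact_force: [0.5, 0.4, 0.2]
opening: 0.948
```

```bash
python3 mv.py 666.5 -185.5 110 -9.5;python3 - <<'E'
from h import *
f=cam('top');cv2.imwrite('pics/g4.png',cv2.resize(f['color'][170:340,220:460],None,fx=3.3,fy=3.3,interpolation=cv2.INTER_CUBIC))
E
```

```text
now [ 664.6 -184.6  195.1] -9.52 F [0.5 0.4 0.2] open 0.948 t 8.2
target (666.5, -185.5, 110.0, -9.5) shift -0.0005 0.0020 0.0851 wz -0.0004
```

View pics/g4.png

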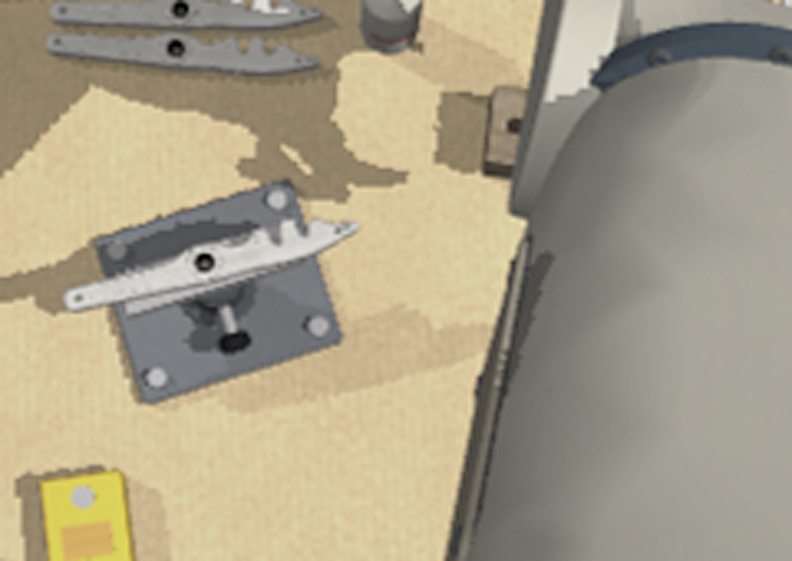

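The lever lies on the bar: its ends are at crop (65,298) and (357,227), and a bar sliver shows along the -x edge on the left. I check its centring.

Run:
```python
from h import *
f=cam('top')
pts=[(64,297),(72,312),(70,289),(357,228),(355,222),(340,224),(292,220),(285,222),(200,247),(240,237),(290,268),(330,247),(230,281)]
P=np.array([onz(f,220+x/3.3,170+y/3.3,92)[:2] for x,y in pts],np.float32)
print(cv2.minAreaRect(P))
hsv=cv2.cvtColor(f['color'],cv2.COLOR_BGR2HSV)
m=cv2.inRange(hsv,(0,0,165),(180,45,255)); k=np.zeros_like(m);k[235:266,236:331]=m[235:266,236:331]
n,l,st,ce=cv2.connectedComponentsWithStats(k);i=1+st[1:,4].argmax();ys,xs=np.where(l==i);print(st[i])
print(cv2.minAreaRect(np.array([onz(f,x,y,92)[:2] for x,y in zip(xs.astype(float),ys)],np.float32)))
```

```text
((583.6060791015625, 43.574737548828125), (26.838024139404297, 172.4573516845703), 14.296289443969727)
[239 236  90  28 673]
((587.298828125, 44.733821868896484), (22.47266387939453, 173.52725219726562), 13.767077445983887)
```

Lever centred within about 2 mm and 1.5°, which is good. Next is the block.

Call:
{"method": "drive_tool", "body": {"targets": [0, 0.001, 0.085, 0, 0, 0, 0.95, 0, 0.001, 0.085, 0, 0, 0, 0.95, 0, 0.001, 0.085, 0, 0, 0, 0.95, 0, 0.001, 0.085, 0, 0, 0, 0.95, 0, 0.001, 0.085, 0, 0, 0, 0.95]}}

```text
clock: 8.68
eef_pos: [668.3, -185.1, 115.3]
tcp_rot: [3.139, 0.0, 1.405]
contact_force: [-0.0, -1.0, 0.5]
opening: 0.948
```

```bash
python3 mv.py 666.5 -185.5 79 -9.5
```

```text
now [ 668.3 -185.1  115.3] -9.48 F [-0.  -1.   0.5] open 0.948 t 8.7
target (666.5, -185.5, 79.0, -9.5) shift -0.0007 -0.0017 0.0363 wz 0.0003
```

Call:
{"method": "drive_tool", "body": {"targets": [-0.0005, -0.0015, 0.033, 0, 0, 0, 0.95, -0.0005, -0.0015, 0.033, 0, 0, 0, 0.95, -0.0005, -0.0015, 0.033, 0, 0, 0, 0.95, -0.0005, -0.0015, 0.033, 0, 0, 0, 0.75, -0.0005, -0.0015, 0.033, 0, 0, 0, 0.65, -0.0005, -0.0015, 0.033, 0, 0, 0, 0.5, -0.0005, -0.0015, 0.033, 0, 0, 0, 0.4, -0.0005, -0.0015, 0.033, 0, 0, 0, 0.4, -0.0005, -0.0015, 0.033, 0, 0, 0, 0.4]}}

```text
clock: 9.43
eef_pos: [666.6, -185.7, 82.1]
tcp_rot: [3.138, 0.0, 1.405]
contact_force: [-0.7, 1.2, 7.6]
opening: 0.574
```

Call:
{"method": "drive_tool", "body": {"targets": [0, 0, 0, 0, 0, 0, 0.4, 0, 0, 0, 0, 0, 0, 0.4]}}

```text
clock: 9.6
eef_pos: [666.6, -185.7, 82.1]
tcp_rot: [3.139, 0.0, 1.405]
contact_force: [-0.0, 0.8, 7.3]
opening: 0.574
```

Call:
{"method": "drive_tool", "body": {"targets": [0, 0, -0.04, 0, 0, 0, 0.4, 0, 0, -0.08, 0, 0, 0, 0.4, 0, 0, -0.12, 0, 0, 0, 0.4, 0, 0, -0.12, 0, 0, 0, 0.4, 0, 0, -0.12, 0, 0, 0, 0.4]}}

```text
clock: 10.02
eef_pos: [667.0, -185.8, 203.8]
tcp_rot: [3.135, 0.001, 1.405]
contact_force: [0.1, 0.1, -1.5]
opening: 0.579
```

```bash
python3 mv.py 586 45 195 15.2
```

```text
now [ 667.  -185.8  203.8] -9.51 F [ 0.1  0.1 -1.5] open 0.579 t 10.0
target (586.0, 45.0, 195.0, 15.2) shift 0.2143 -0.1181 0.0088 wz -0.4313
```

Call:
{"method": "drive_tool", "body": {"targets": [0, 0, -0.02, 0, 0, 0, 0.4, 0.214, -0.118, -0.02, 0, 0, -0.431, 0.4, 0.214, -0.118, -0.02, 0, 0, -0.431, 0.4, 0.214, -0.118, -0.02, 0, 0, -0.431, 0.4, 0.214, -0.118, -0.02, 0, 0, -0.431, 0.4, 0.214, -0.118, -0.02, 0, 0, -0.431, 0.4, 0.214, -0.118, -0.02, 0, 0, -0.431, 0.4, 0.214, -0.118, -0.02, 0, 0, -0.431, 0.4, 0.214, -0.118, -0.02, 0, 0, -0.431, 0.4, 0.214, -0.118, -0.02, 0, 0, -0.431, 0.4, 0.214, -0.118, -0.02, 0, 0, -0.431, 0.4]}}

```text
clock: 10.93
eef_pos: [584.5, 44.3, 219.2]
tcp_rot: [-3.141, 0.0, 1.835]
contact_force: [-0.5, 0.5, -1.5]
opening: 0.576
```

```bash
python3 mv.py 586 45 180 15.2
```

```text
now [584.5  44.3 219.2] 15.14 F [-0.5  0.5 -1.5] open 0.576 t 10.9
target (586.0, 45.0, 180.0, 15.2) shift 0.0003 0.0017 0.0392 wz -0.0010
```

Call:
{"method": "drive_tool", "body": {"targets": [0, 0.001, 0.03, 0, 0, 0, 0.4, 0, 0.001, 0.039, 0, 0, 0, 0.4, 0, 0.001, 0.039, 0, 0, 0, 0.4, 0, 0.001, 0.039, 0, 0, 0, 0.4]}}

```text
clock: 11.27
eef_pos: [585.0, 44.6, 180.2]
tcp_rot: [-3.139, -0.0, 1.835]
contact_force: [-0.5, -0.3, -0.8]
opening: 0.572
```

Call:
{"method": "drive_tool", "body": {"targets": [0, 0, 0.001, 0, 0, 0, 0.4, 0, 0, 0.002, 0, 0, 0, 0.4, 0, 0, 0.002, 0, 0, 0, 0.4]}}

```text
clock: 11.52
eef_pos: [585.7, 45.4, 179.4]
tcp_rot: [3.141, 0.0, 1.836]
contact_force: [0.1, -0.2, -1.6]
opening: 0.579
```

Call:
{"method": "drive_tool", "body": {"targets": [0, 0, 0.001, 0, 0, 0, 0.4, 0, 0, 0.002, 0, 0, 0, 0.4, 0, 0, 0.003, 0, 0, 0, 0.4, 0, 0, 0.003, 0, 0, 0, 0.4]}}

```text
clock: 11.85
eef_pos: [585.2, 45.5, 175.6]
tcp_rot: [-3.141, -0.0, 1.836]
contact_force: [1.0, 0.0, -0.8]
opening: 0.579
```

Call:
{"method": "drive_tool", "body": {"targets": [0, 0, 0.0005, 0, 0, 0, 0.4, 0, 0, 0.001, 0, 0, 0, 0.4, 0, 0, 0.001, 0, 0, 0, 0.4]}}

```text
clock: 12.1
eef_pos: [585.3, 45.5, 174.6]
tcp_rot: [-3.142, -0.0, 1.836]
contact_force: [0.6, -0.3, -1.0]
opening: 0.572
```

Call:
{"method": "drive_tool", "body": {"targets": [0, 0, 0.0005, 0, 0, 0, 0.4, 0, 0, 0.001, 0, 0, 0, 0.4, 0, 0, 0.001, 0, 0, 0, 0.4]}}

```text
clock: 12.35
eef_pos: [585.3, 45.5, 173.7]
tcp_rot: [3.142, 0.0, 1.836]
contact_force: [0.3, -0.6, -0.6]
opening: 0.579
```

Call:
{"method": "drive_tool", "body": {"targets": [0, 0, 0.0005, 0, 0, 0, 0.4, 0, 0, 0.0008, 0, 0, 0, 0.4, 0, 0, 0.0008, 0, 0, 0, 0.4]}}

```text
clock: 12.6
eef_pos: [585.4, 45.5, 173.7]
tcp_rot: [3.141, -0.0, 1.836]
contact_force: [-2.3, 0.3, 7.6]
opening: 0.577
```

Touch at 173.6, as expected. I ease off, open and retreat.

Call:
{"method": "drive_tool", "body": {"targets": [0, 0, -0.0005, 0, 0, 0, 0.4, 0, 0, -0.0005, 0, 0, 0, 0.6, 0, 0, -0.0005, 0, 0, 0, 0.75, 0, 0, -0.0005, 0, 0, 0, 0.9, 0, 0, -0.0005, 0, 0, 0, 0.9, 0, 0, -0.02, 0, 0, 0, 0.9, 0, 0, -0.06, 0, 0, 0, 0.9, 0, 0, -0.09, 0, 0, 0, 0.95, 0, 0, -0.09, 0, 0, 0, 0.95, 0, 0, -0.09, 0, 0, 0, 0.95]}}

```text
clock: 13.43
eef_pos: [586.3, 45.5, 264.8]
tcp_rot: [3.138, 0.001, 1.836]
contact_force: [-0.1, -0.4, -1.1]
opening: 0.947
```

```bash
python3 mv.py 464.3 276.5 250 12; python3 -c "
from h import *
f=cam('side');cv2.imwrite('pics/g5.png',cv2.resize(f['color'][150:300,220:420],None,fx=3.3,fy=3.3,interpolation=cv2.INTER_CUBIC))"
```

```text
now [586.3  45.5 264.8] 15.19 F [-0.1 -0.4 -1.1] open 0.947 t 13.4
target (464.3, 276.5, 250.0, 12.0) shift 0.2548 -0.0573 0.0148 wz 0.0556
```

View pics/g5.png

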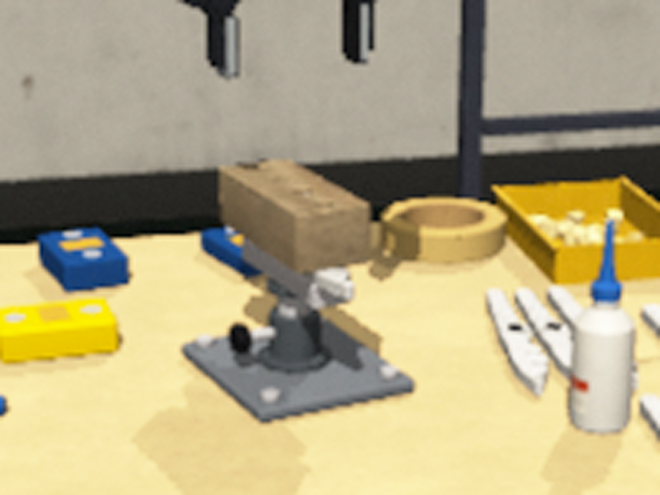

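The block sits level on the lever and bar at crop (295,210). Now the thicker weight.

Call:
{"method": "drive_tool", "body": {"targets": [0.255, -0.057, 0.02, 0, 0, 0.056, 0.95, 0.255, -0.057, 0.02, 0, 0, 0.056, 0.95, 0.255, -0.057, 0.02, 0, 0, 0.056, 0.95, 0.255, -0.057, 0.02, 0, 0, 0.056, 0.95, 0.255, -0.057, 0.02, 0, 0, 0.056, 0.95, 0.255, -0.057, 0.02, 0, 0, 0.056, 0.95, 0.255, -0.057, 0.02, 0, 0, 0.056, 0.95, 0.255, -0.057, 0.15, 0, 0, 0.056, 0.95, 0.255, -0.057, 0.15, 0, 0, 0.056, 0.95, 0.255, -0.057, 0.15, 0, 0, 0.056, 0.95, 0.255, -0.057, 0.15, 0, 0, 0.056, 0.95, 0.255, -0.057, 0.15, 0, 0, 0.056, 0.95]}}

```text
clock: 14.48
eef_pos: [461.3, 275.2, 109.9]
tcp_rot: [-3.134, 0.003, 1.78]
contact_force: [0.3, 0.2, 1.1]
opening: 0.947
```

Call:
{"method": "drive_tool", "body": {"targets": [0, 0, 0, 0, 0, 0, 0.95, 0, 0, 0, 0, 0, 0, 0.95]}}

```text
clock: 14.65
eef_pos: [464.8, 277.1, 114.9]
tcp_rot: [3.139, -0.001, 1.779]
contact_force: [-0.2, 0.1, 0.5]
opening: 0.95
```

```bash
python3 mv.py 464.3 276.5 76 12
```

```text
now [464.8 277.1 114.9] 11.95 F [-0.2  0.1  0.5] open 0.95 t 14.7
target (464.3, 276.5, 76.0, 12.0) shift -0.0005 -0.0006 0.0389 wz -0.0008
```

Call:
{"method": "drive_tool", "body": {"targets": [0, 0, 0.039, 0, 0, 0, 0.95, 0, 0, 0.039, 0, 0, 0, 0.95, 0, 0, 0.039, 0, 0, 0, 0.95, 0, 0, 0.039, 0, 0, 0, 0.75, 0, 0, 0.039, 0, 0, 0, 0.65, 0, 0, 0.039, 0, 0, 0, 0.5, 0, 0, 0.039, 0, 0, 0, 0.4, 0, 0, 0.039, 0, 0, 0, 0.4, 0, 0, 0.039, 0, 0, 0, 0.4, 0, 0, 0.039, 0, 0, 0, 0.4], "force": 70}}

```text
clock: 15.48
eef_pos: [464.6, 277.2, 76.3]
tcp_rot: [3.138, -0.001, 1.78]
contact_force: [-1.4, -0.9, 11.3]
opening: 0.57
```

Call:
{"method": "drive_tool", "body": {"targets": [0, 0, -0.04, 0, 0, 0, 0.4, 0, 0, -0.08, 0, 0, 0, 0.4, 0, 0, -0.12, 0, 0, 0, 0.4, 0, 0, -0.16, 0, 0, 0, 0.4, 0, 0, -0.19, 0, 0, 0, 0.4, 0, 0, -0.19, 0, 0, 0, 0.4, 0, 0, -0.19, 0, 0, 0, 0.4]}}

```text
clock: 16.07
eef_pos: [464.2, 277.0, 266.7]
tcp_rot: [3.137, -0.002, 1.78]
contact_force: [0.1, -0.3, -3.6]
opening: 0.564
```

```bash
python3 mv.py 586 45 220 15.3
```

```text
now [464.2 277.  266.7] 11.97 F [ 0.1 -0.3 -3.6] open 0.564 t 16.1
target (586.0, 45.0, 220.0, 15.3) shift -0.2522 0.0710 0.0467 wz -0.0580
```

Call:
{"method": "drive_tool", "body": {"targets": [-0.252, 0.071, 0, 0, 0, -0.058, 0.4, -0.252, 0.071, 0, 0, 0, -0.058, 0.4, -0.252, 0.071, 0, 0, 0, -0.058, 0.4, -0.252, 0.071, 0, 0, 0, -0.058, 0.4, -0.252, 0.071, 0, 0, 0, -0.058, 0.4, -0.252, 0.071, 0, 0, 0, -0.058, 0.4, -0.252, 0.071, 0, 0, 0, -0.058, 0.4, -0.252, 0.071, 0, 0, 0, -0.058, 0.4, -0.252, 0.071, 0.04, 0, 0, -0.058, 0.4, -0.252, 0.071, 0.051, 0, 0, -0.058, 0.4, -0.252, 0.071, 0.051, 0, 0, -0.058, 0.4, -0.252, 0.071, 0.051, 0, 0, -0.058, 0.4]}}

```text
clock: 17.07
eef_pos: [584.1, 45.6, 212.0]
tcp_rot: [-3.138, -0.001, 1.839]
contact_force: [-0.3, 0.7, -3.0]
opening: 0.57
```

Call:
{"method": "drive_tool", "body": {"targets": [0, 0, 0, 0, 0, 0, 0.4, 0, 0, 0, 0, 0, 0, 0.4]}}

```text
clock: 17.23
eef_pos: [585.9, 45.5, 214.3]
tcp_rot: [3.14, 0.0, 1.839]
contact_force: [0.1, 0.3, -2.7]
opening: 0.564
```

```bash
python3 mv.py 586 45 208 15.3
```

```text
now [585.9  45.5 214.3] 15.35 F [ 0.1  0.3 -2.7] open 0.564 t 17.2
target (586.0, 45.0, 208.0, 15.3) shift -0.0005 0.0000 0.0063 wz 0.0008
```

Call:
{"method": "drive_tool", "body": {"targets": [0, 0, 0.003, 0, 0, 0, 0.4, 0, 0, 0.005, 0, 0, 0, 0.4, 0, 0, 0.007, 0, 0, 0, 0.4, 0, 0, 0.007, 0, 0, 0, 0.4, 0, 0, 0.007, 0, 0, 0, 0.4]}}

```text
clock: 17.65
eef_pos: [585.4, 44.9, 206.1]
tcp_rot: [3.141, 0.0, 1.838]
contact_force: [0.2, 0.7, -1.4]
opening: 0.565
```

Call:
{"method": "drive_tool", "body": {"targets": [0, 0, 0.0005, 0, 0, 0, 0.4, 0, 0, 0.001, 0, 0, 0, 0.4, 0, 0, 0.001, 0, 0, 0, 0.4]}}

```text
clock: 17.9
eef_pos: [585.5, 44.9, 206.0]
tcp_rot: [3.141, 0.0, 1.838]
contact_force: [-2.7, -0.2, 8.5]
opening: 0.567
```

Touch at 206.0. Release.

Call:
{"method": "drive_tool", "body": {"targets": [0, 0, -0.0005, 0, 0, 0, 0.4, 0, 0, -0.0005, 0, 0, 0, 0.6, 0, 0, -0.0005, 0, 0, 0, 0.75, 0, 0, -0.0005, 0, 0, 0, 0.9, 0, 0, -0.0005, 0, 0, 0, 0.9, 0, 0, -0.02, 0, 0, 0, 0.9, 0, 0, -0.06, 0, 0, 0, 0.9, 0, 0, -0.06, 0, 0, 0, 0.95, 0, 0, -0.06, 0, 0, 0, 0.95, 0, 0, -0.06, 0, 0, 0, 0.95]}}

```text
clock: 18.73
eef_pos: [585.2, 44.8, 265.0]
tcp_rot: [3.141, 0.0, 1.838]
contact_force: [-0.1, -0.0, -1.6]
opening: 0.949
```

```bash
python3 mv.py 594.9 282.8 260 18.3
```

```text
now [585.2  44.8 265. ] 15.3 F [-0.1 -0.  -1.6] open 0.949 t 18.7
target (594.9, 282.8, 260.0, 18.3) shift 0.2270 0.0722 0.0050 wz -0.0524
```

Call:
{"method": "drive_tool", "body": {"targets": [0.227, 0.072, 0, 0, 0, -0.0525, 0.95, 0.227, 0.072, 0, 0, 0, -0.0525, 0.95, 0.227, 0.072, 0, 0, 0, -0.0525, 0.95, 0.227, 0.072, 0, 0, 0, -0.0525, 0.95, 0.227, 0.072, 0, 0, 0, -0.0525, 0.95, 0.227, 0.072, 0, 0, 0, -0.0525, 0.95, 0.227, 0.072, 0.15, 0, 0, -0.0525, 0.95, 0.227, 0.072, 0.15, 0, 0, -0.0525, 0.95, 0.227, 0.072, 0.15, 0, 0, -0.0525, 0.95, 0.227, 0.072, 0.15, 0, 0, -0.0525, 0.95, 0.227, 0.072, 0.15, 0, 0, -0.0525, 0.95]}}

```text
clock: 19.65
eef_pos: [590.5, 280.9, 107.4]
tcp_rot: [-3.13, 0.001, 1.891]
contact_force: [-1.4, -0.2, -0.2]
opening: 0.953
```

Call:
{"method": "drive_tool", "body": {"targets": [0, 0, 0, 0, 0, 0, 0.95, 0, 0, 0, 0, 0, 0, 0.95]}}

```text
clock: 19.82
eef_pos: [595.5, 283.0, 115.9]
tcp_rot: [3.141, -0.0, 1.89]
contact_force: [0.3, -0.5, 0.4]
opening: 0.948
```

```bash
python3 mv.py 594.9 282.8 75 18.3;  python3 -c "
from h import *
f=cam('side');cv2.imwrite('pics/g6.png',cv2.resize(f['color'][150:300,220:420],None,fx=4,fy=4,interpolation=cv2.INTER_CUBIC))"
```

```text
now [595.5 283.  115.9] 18.3 F [ 0.3 -0.5  0.4] open 0.948 t 19.8
target (594.9, 282.8, 75.0, 18.3) shift -0.0000 -0.0006 0.0409 wz -0.0000
```

View pics/g6.png

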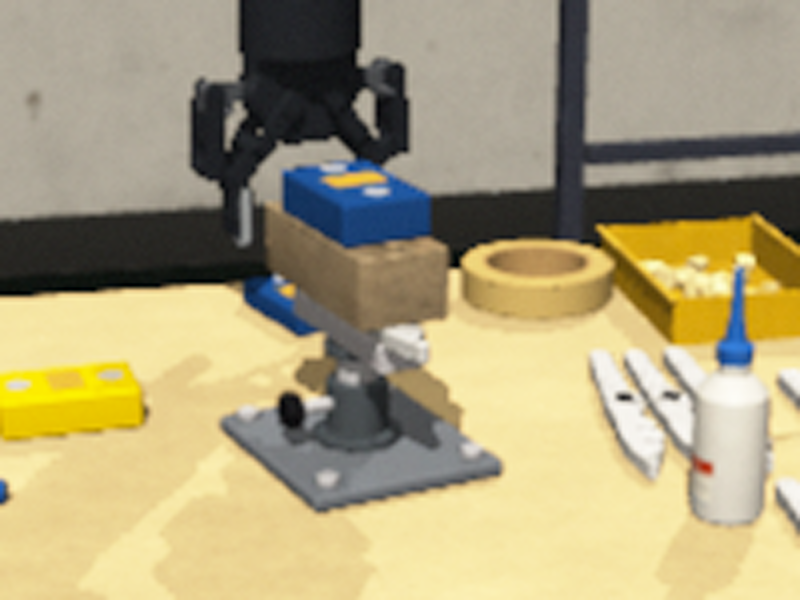

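The first weight sits square on the block at crop (355,200); its thickness is about 20 to 22 mm.

Call:
{"method": "drive_tool", "body": {"targets": [0, -0.0005, 0.0405, 0, 0, 0, 0.95, 0, -0.0005, 0.0405, 0, 0, 0, 0.95, 0, -0.0005, 0.0405, 0, 0, 0, 0.95, 0, -0.0005, 0.0405, 0, 0, 0, 0.75, 0, -0.0005, 0.0405, 0, 0, 0, 0.65, 0, -0.0005, 0.0405, 0, 0, 0, 0.5, 0, -0.0005, 0.0405, 0, 0, 0, 0.4, 0, -0.0005, 0.0405, 0, 0, 0, 0.4, 0, -0.0005, 0.0405, 0, 0, 0, 0.4, 0, -0.0005, 0.0405, 0, 0, 0, 0.4]}}

```text
clock: 20.7
eef_pos: [595.7, 283.2, 77.2]
tcp_rot: [3.138, -0.0, 1.89]
contact_force: [-0.9, -0.9, 9.5]
opening: 0.561
```

Call:
{"method": "drive_tool", "body": {"targets": [0, 0, -0.04, 0, 0, 0, 0.4, 0, 0, -0.08, 0, 0, 0, 0.4, 0, 0, -0.12, 0, 0, 0, 0.4, 0, 0, -0.16, 0, 0, 0, 0.4, 0, 0, -0.19, 0, 0, 0, 0.4, 0, 0, -0.19, 0, 0, 0, 0.4, 0, 0, -0.19, 0, 0, 0, 0.4]}}

```text
clock: 21.28
eef_pos: [595.0, 283.0, 267.3]
tcp_rot: [3.137, -0.001, 1.89]
contact_force: [-0.3, -0.6, -3.9]
opening: 0.557
```

```bash
python3 mv.py 585.6 45 235 15.3
```

```text
now [595.  283.  267.3] 18.31 F [-0.3 -0.6 -3.9] open 0.557 t 21.3
target (585.6, 45.0, 235.0, 15.3) shift -0.2230 -0.0837 0.0323 wz 0.0525
```

Call:
{"method": "drive_tool", "body": {"targets": [-0.223, -0.0835, 0, 0, 0, 0.0525, 0.4, -0.223, -0.0835, 0, 0, 0, 0.0525, 0.4, -0.223, -0.0835, 0, 0, 0, 0.0525, 0.4, -0.223, -0.0835, 0, 0, 0, 0.0525, 0.4, -0.223, -0.0835, 0, 0, 0, 0.0525, 0.4, -0.223, -0.0835, 0, 0, 0, 0.0525, 0.4, -0.223, -0.0835, 0, 0, 0, 0.0525, 0.4, -0.223, -0.0835, 0, 0, 0, 0.0525, 0.4, -0.223, -0.0835, 0.015, 0, 0, 0.0525, 0.4, -0.223, -0.0835, 0.03, 0, 0, 0.0525, 0.4, -0.223, -0.0835, 0.03, 0, 0, 0.0525, 0.4, -0.223, -0.0835, 0.03, 0, 0, 0.0525, 0.4]}}

```text
clock: 22.28
eef_pos: [584.3, 45.6, 233.2]
tcp_rot: [-3.139, -0.001, 1.839]
contact_force: [0.1, 0.1, -3.5]
opening: 0.557
```

Call:
{"method": "drive_tool", "body": {"targets": [0, 0, 0, 0, 0, 0, 0.4, 0, 0, 0, 0, 0, 0, 0.4, 0, 0, 0.001, 0, 0, 0, 0.4]}}

```text
clock: 22.53
eef_pos: [585.3, 45.1, 234.0]
tcp_rot: [3.141, 0.0, 1.838]
contact_force: [0.7, -0.5, -4.1]
opening: 0.558
```

```bash
python3 mv.py 585.6 45 232.5 15.3;  python3 -c "
from h import *
f=cam('side');cv2.imwrite('pics/g7.png',cv2.resize(f['color'][160:260,260:360],None,fx=6,fy=6,interpolation=cv2.INTER_CUBIC))"
```

```text
now [585.3  45.1 234. ] 15.32 F [ 0.7 -0.5 -4.1] open 0.558 t 22.5
target (585.6, 45.0, 232.5, 15.3) shift -0.0002 0.0003 0.0015 wz 0.0004
```

View pics/g7.png

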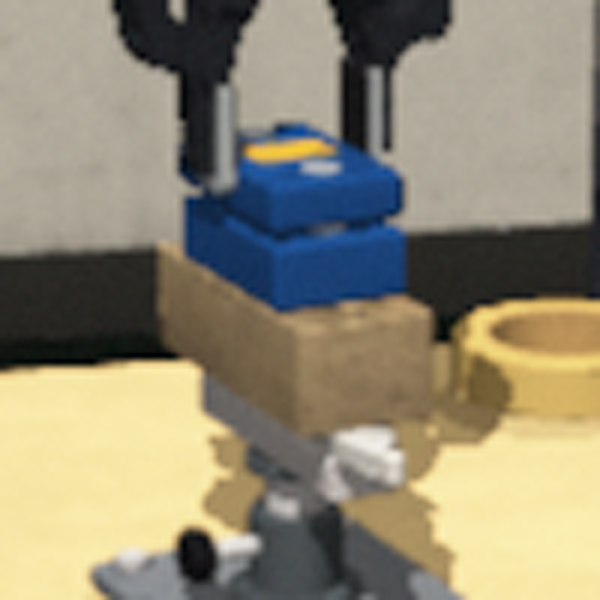

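The second weight hovers a few mm above the first and lines up with it. I lower in 1 mm steps.

Call:
{"method": "drive_tool", "body": {"targets": [0, 0, 0.001, 0, 0, 0, 0.4, 0, 0, 0.0015, 0, 0, 0, 0.4, 0, 0, 0.0015, 0, 0, 0, 0.4]}}

```text
clock: 22.83
eef_pos: [585.0, 44.7, 231.9]
tcp_rot: [-3.141, -0.0, 1.838]
contact_force: [-0.2, -0.7, -4.0]
opening: 0.563
```

Call:
{"method": "drive_tool", "body": {"targets": [0, 0, 0.0005, 0, 0, 0, 0.4, 0, 0, 0.001, 0, 0, 0, 0.4, 0, 0, 0.001, 0, 0, 0, 0.4]}}

```text
clock: 23.08
eef_pos: [585.2, 44.7, 231.0]
tcp_rot: [3.141, 0.0, 1.838]
contact_force: [0.3, 0.5, -3.2]
opening: 0.56
```

Call:
{"method": "drive_tool", "body": {"targets": [0, 0, 0.0005, 0, 0, 0, 0.4, 0, 0, 0.001, 0, 0, 0, 0.4, 0, 0, 0.001, 0, 0, 0, 0.4]}}

```text
clock: 23.33
eef_pos: [585.4, 44.7, 230.9]
tcp_rot: [3.141, 0.0, 1.838]
contact_force: [-2.7, -0.9, 5.9]
opening: 0.56
```

Call:
{"method": "drive_tool", "body": {"targets": [0, 0, 0.0005, 0, 0, 0, 0.4, 0, 0, 0.001, 0, 0, 0, 0.4, 0, 0, 0.001, 0, 0, 0, 0.4]}}

```text
clock: 23.58
eef_pos: [585.5, 44.7, 230.8]
tcp_rot: [3.14, 0.0, 1.838]
contact_force: [-4.6, -0.7, 13.5]
opening: 0.561
```

Contact at 230.9, and the second step ran on a little to 13.5 N. I ease back before releasing.

Call:
{"method": "drive_tool", "body": {"targets": [0, 0, -0.0013, 0, 0, 0, 0.4, 0, 0, -0.0013, 0, 0, 0, 0.4]}}

```text
clock: 23.75
eef_pos: [585.5, 44.7, 230.9]
tcp_rot: [3.14, 0.0, 1.838]
contact_force: [-2.1, -0.6, 5.3]
opening: 0.558
```

Call:
{"method": "drive_tool", "body": {"targets": [0, 0, 0, 0, 0, 0, 0.6, 0, 0, 0, 0, 0, 0, 0.75, 0, 0, 0, 0, 0, 0, 0.9, 0, 0, 0, 0, 0, 0, 0.9, 0, 0, -0.02, 0, 0, 0, 0.9, 0, 0, -0.06, 0, 0, 0, 0.9, 0, 0, -0.06, 0, 0, 0, 0.9, 0, 0, -0.06, 0, 0, 0, 0.5, 0, 0, -0.06, 0, 0, 0, 0]}}

```text
clock: 24.5
eef_pos: [585.0, 44.7, 290.2]
tcp_rot: [3.141, 0.0, 1.838]
contact_force: [-0.4, 0.0, -0.5]
opening: 0.633
```

```bash
cat > btn.py <<'E'
from h import *
for n in('top','side'):
    f=cam(n);hsv=cv2.cvtColor(f['color'],cv2.COLOR_BGR2HSV);m=cv2.inRange(hsv,(45,100,60),(80,255,255))
    k,l,st,ce=cv2.connectedComponentsWithStats(m);i=1+st[1:,4].argmax();print(n,st[i],np.round(onz(f,*ce[i],58)[:2] if n=='top' else onz(f,*ce[i],54)[:2],1))
E
python3 btn.py; python3 mv.py 504.7 -283.6 280 0
```

```text
top [448 280  16  15 175] [ 504.4 -283.9]
side [286 310  18  14 212] [ 503.8 -290.4]
now [584.5  44.6 289.1] 15.29 F [-1.1  0.5 -0.2] open 0.454 t 24.6
target (504.7, -283.6, 280.0, 0.0) shift -0.2956 -0.1636 0.0091 wz 0.2669
```

The timer hasn't moved; its button is at (504.5,-284). I go there with the fingers shut.

Call:
{"method": "drive_tool", "body": {"targets": [-0.2955, -0.1635, 0, 0, 0, 0.267, 0, -0.2955, -0.1635, 0, 0, 0, 0.267, 0, -0.2955, -0.1635, 0, 0, 0, 0.267, 0, -0.2955, -0.1635, 0, 0, 0, 0.267, 0, -0.2955, -0.1635, 0, 0, 0, 0.267, 0, -0.2955, -0.1635, 0, 0, 0, 0.267, 0, -0.2955, -0.1635, 0, 0, 0, 0.267, 0, -0.2955, -0.1635, 0, 0, 0, 0.267, 0, -0.2955, -0.1635, 0, 0, 0, 0.267, 0, -0.2955, -0.1635, 0.08, 0, 0, 0.267, 0, -0.2955, -0.1635, 0.08, 0, 0, 0.267, 0, -0.2955, -0.1635, 0.08, 0, 0, 0.267, 0]}}

```text
clock: 25.6
eef_pos: [501.3, -281.6, 202.9]
tcp_rot: [-3.131, -0.006, 1.57]
contact_force: [-2.8, 0.8, -1.4]
opening: -0.002
```

Call:
{"method": "drive_tool", "body": {"targets": [0, 0, 0, 0, 0, 0, 0, 0, 0, 0, 0, 0, 0, 0]}}

```text
clock: 25.77
eef_pos: [505.9, -283.4, 211.2]
tcp_rot: [3.141, 0.0, 1.571]
contact_force: [0.2, -0.5, 0.8]
opening: -0.002
```

```bash
python3 mv.py 504.5 -284.5 140 0
python3 - <<'E'
from h import *
f=cam('top');g=cam('side');o=np.zeros((600,800,3),np.uint8)
o[:360]=cv2.resize(f['color'][180:360,130:530],None,fx=2,fy=2)
o[360:600,:400]=cv2.resize(g['color'][260:380,220:420],None,fx=2,fy=2);o[360:600,400:]=cv2.resize(g['color'][150:270,220:420],None,fx=2,fy=2);cv2.imwrite('pics/g8.png',o)
E
```

```text
now [ 505.9 -283.4  211.2] 0.02 F [ 0.2 -0.5  0.8] open -0.002 t 25.8
target (504.5, -284.5, 140.0, 0.0) shift -0.0011 -0.0014 0.0712 wz 0.0004
```

View pics/g8.png

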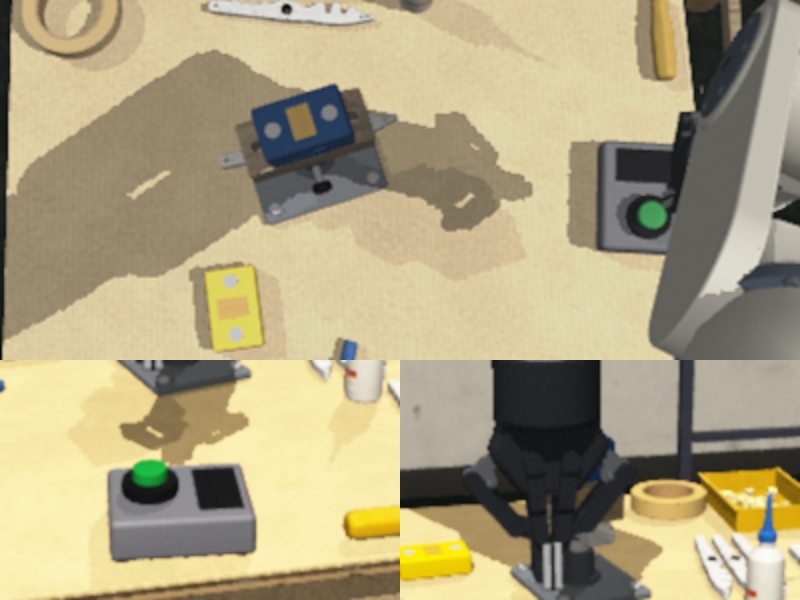

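The pile is square over the stand at (305,130), no blue weights remain on the table, and the timer is in place with the fingers above its button. Pressing.

Call:
{"method": "drive_tool", "body": {"targets": [-0.001, -0.0015, 0.04, 0, 0, 0, 0, -0.001, -0.0015, 0.06, 0, 0, 0, 0, -0.001, -0.0015, 0.071, 0, 0, 0, 0, -0.001, -0.0015, 0.071, 0, 0, 0, 0, -0.001, -0.0015, 0.071, 0, 0, 0, 0]}}

```text
clock: 26.28
eef_pos: [504.6, -284.7, 140.4]
tcp_rot: [3.141, 0.001, 1.571]
contact_force: [0.8, 0.5, -0.2]
opening: -0.003
```

Call:
{"method": "drive_tool", "body": {"targets": [0, 0, 0.003, 0, 0, 0, 0, 0, 0, 0.006, 0, 0, 0, 0, 0, 0, 0.008, 0, 0, 0, 0, 0, 0, 0.009, 0, 0, 0, 0, 0, 0, 0.009, 0, 0, 0, 0]}}

```text
clock: 26.7
eef_pos: [504.1, -284.6, 130.5]
tcp_rot: [3.141, 0.0, 1.571]
contact_force: [0.0, 0.6, 1.3]
opening: 0.002
```

Call:
{"method": "drive_tool", "body": {"targets": [0, 0, 0.001, 0, 0, 0, 0, 0, 0, 0.003, 0, 0, 0, 0, 0, 0, 0.005, 0, 0, 0, 0, 0, 0, 0.005, 0, 0, 0, 0, 0, 0, 0.005, 0, 0, 0, 0]}}

```text
clock: 27.12
eef_pos: [504.1, -284.6, 125.3]
tcp_rot: [3.141, 0.0, 1.571]
contact_force: [0.3, 0.2, 3.6]
opening: 0.001
```

Call:
{"method": "drive_tool", "body": {"targets": [0, 0, 0.001, 0, 0, 0, 0, 0, 0, 0.002, 0, 0, 0, 0, 0, 0, 0.002, 0, 0, 0, 0]}}

```text
clock: 27.37
eef_pos: [504.2, -284.6, 124.5]
tcp_rot: [3.141, 0.0, 1.571]
contact_force: [-3.1, 1.6, 17.4]
opening: 0.004
```

Bottomed out (17 N). I retract well clear and check the pile.

Call:
{"method": "drive_tool", "body": {"targets": [0, 0, -0.005, 0, 0, 0, 0, 0, 0, -0.03, 0, 0, 0, 0, 0, 0, -0.07, 0, 0, 0, 0, 0, 0, -0.11, 0, 0, 0, 0, 0, 0, -0.15, 0, 0, 0, 0, -0.1, 0, -0.15, 0, 0, 0, 0, -0.1, 0, -0.15, 0, 0, 0, 0, -0.1, 0, -0.15, 0, 0, 0, 0, -0.1, 0, -0.15, 0, 0, 0, 0, -0.1, 0, -0.15, 0, 0, 0, 0]}}

```text
clock: 28.2
eef_pos: [503.2, -384.8, 272.2]
tcp_rot: [-3.14, -0.001, 1.569]
contact_force: [0.2, 0.2, -0.1]
opening: -0.001
```

```bash
python3 btn.py
python3 - <<'E'
from h import *
f=cam('top');g=cam('side');o=np.zeros((600,800,3),np.uint8)
o[:,:400]=cv2.resize(f['color'][200:320,240:320],(400,600),interpolation=cv2.INTER_CUBIC)
o[:,400:]=cv2.resize(g['color'][150:300,270:370],(400,600),interpolation=cv2.INTER_CUBIC);cv2.imwrite('pics/g9.png',o)
hsv=cv2.cvtColor(f['color'],cv2.COLOR_BGR2HSV);m=cv2.inRange(hsv,(100,100,30),(125,255,255));k=np.zeros_like(m);k[215:270,245:315]=m[215:270,245:315]
c=max(cv2.findContours(k,0,1)[0],key=cv2.contourArea)
print(cv2.minAreaRect(np.array([onz(f,u,v,166)[:2] for u,v in c[:,0].astype(float)],np.float32)));print(sense()['eef_pos'],sense()['contact_force'])
E
```

```text
top [449 280  15  15 175] [ 504.4 -284. ]
side [286 310  18  14 214] [ 503.8 -290.4]
((583.6804809570312, 45.03899383544922), (54.21056365966797, 79.93545532226562), 15.368035316467285)
[ 503.76510772 -383.19765279  272.74081928] [-0.65093589 -0.07533638  0.52056866]
```

View pics/g9.png

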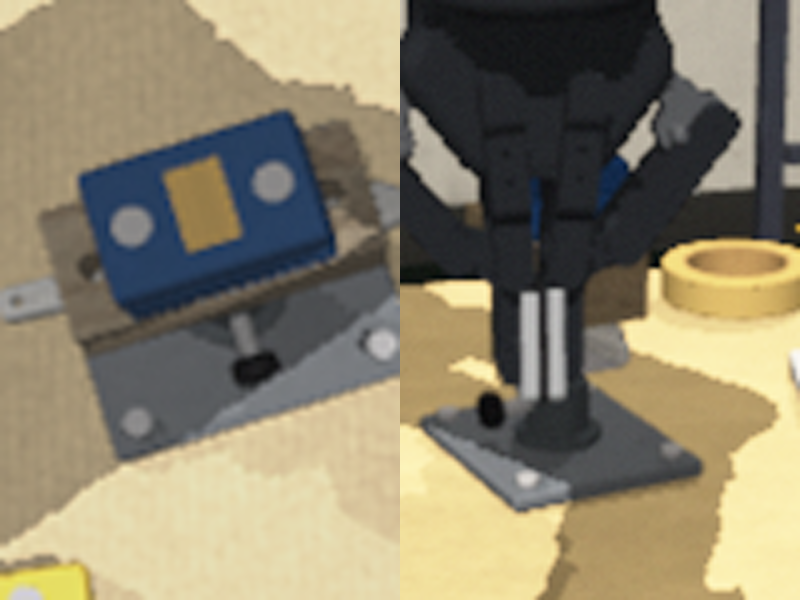

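The pile is intact and square (weight top at about (584,45), yaw 15.4°; the stand is at about (586,45), 15.4°). The timer is unmoved and the arm is clear.

```bash
python3 -c "
from h import *
print(sign_off())"
```

```text
the job is handed in; nothing more can be done
None
```

The whole pile is standing and the timer button has been pressed; I handed the job in at about 28 s on the robot's clock.

- **Order:** I laid the lever on the bar (its top was found at about 81 mm), then the block, then the two blue weights that were there, the thicker one first. I then pressed the green button.
- **Contact:** Each piece was lowered until the force reading showed a touch of 6–13.5 N, and eased off before release. On the second weight I took one step too many after touching, which gave its 13.5 N.
- **Centring:** In the last top view, the upper weight measured about (584, 45) mm at 15.4°. The stand is at about (586, 45) mm at 15.4°. The lever sits within about 2 mm and 1.5° of the bar, though my two measurements of it differed by about 4 mm.
- **Button:** It bottomed out at 17 N, well past the start point; I did not read its travel directly. The button was in the same place before and after, so the timer had not been moved.
- **Not confirmed:** In the last side view the arm hid most of the pile, so the final check rests on the top view.

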